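# Unhitch the bench coupler and hold it open

## Task

The ball hitch on the bench stand has to be opened for inspection of its ball: pull the red latch handle sideways, away from the coupler and against its spring, until the bolt is clear of the ball, then swing the tongue up about its rear pivot until it stands about 20 degrees above level. Finish while still holding the tongue raised and still there with the gripper; do not let go or put it down. Leave the oil bottle, the grease pot and the screwdriver beside the stand where they are.

Things in the scene. Friction and masses are not known exactly. Their poses are not given: they have to be found in the camera images.
- stand: Grey steel plate 250 x 110 x 10 mm, fixed to the bench, with ball mount and pivot cheeks. Origin: centre of its underside. x runs along the tongue from ball to pivot, y sideways to the latch, z up. Ball (32 mm, top at z = 86, flat underside at z = 59, 14 mm shank) at x = -85, y = 0 mm. Cheeks (top z = 80 mm) at x = +90 mm.
- pivot (a point): The axis of the tongue's pivot pin, midway between the cheeks: stand frame (90, 0, 78) mm. The tongue swings about the stand's y axis through this point.
- ball_top (a point): Top of the hitch ball, stand frame (-85, 0, 86) mm.
- coupler: Blue tongue tube (30 x 30 mm) and coupler head in one, with the latch on it, 0.4 to 0.8 kg in all. Origin on the pivot axis; x from head to pivot, y sideways to the latch. The head, 58 x 48 mm, is over the ball at x = -175 mm, from 33 mm below the pivot axis to 26 mm above. An 18 mm spring housing stands out from its +y side.
- latch_handle (a point): Grip point of the red upright latch handle, a paddle 24 mm (along x) x 14 mm (along y) x 46 mm high, 20 mm below its top; at rest stand (-85, 48, 140.5) mm. It begins 115 mm over the bench, above the coupler's top (104 mm): pinch from above, fingers closing along the stand's y. It rides on the coupler: slides sideways with the latch, swings up with the tongue, which can be lifted by it.
- latch (a joint): Travel of the latch along the coupler's +y (away from the coupler), m: 0 closed (bolt under the ball's flat, tongue locked), bolt clear of the ball from 0.0075, stop at 0.016. The spring pushes it back with 3.6 N at 0 and 8.4 N at the stop.
- tongue (a joint): Angle of the tongue about the pivot, rad: 0 down and level on the ball, growing as the coupler end rises, stop at 0.9. It falls back by its weight (about 3 to 5 N at the latch handle) when let go.
- oil_dropper_mid (a point): Middle (50 mm up) of the standing oil bottle, white with a red nozzle, 41 mm across, 105 mm high; a bystander, leave alone.
- grease_pot_mid (a point): Middle (22 mm up) of the yellow-lidded grease pot, 72 mm across, 45 mm high; a bystander, leave alone.
- screwdriver_mid (a point): Near the middle of the orange-handled screwdriver lying on the bench, 195 x 27 x 25 mm; a bystander, leave alone.

How it is judged:
On the way, in this order (a step that is already met when the one before it is completed fails the run):
1. the latch is pulled aside, clear of the ball, with the tongue still down (value of joint latch above 0.007 m and value of joint tongue below 0.1 rad), for 0.1 s.
2. the tongue is lifted off the ball (value of joint tongue above 0.24 rad), for 0.1 s.
At the end, for the whole second after the job is handed in: The tongue stands 0.26 to 0.44 rad (15 to 25 degrees) up and still (under 0.05 rad/s), carried by the gripper's fingers (contact over 1 N on the coupler or its latch); the bystanders are within 20 mm of where they stood (value of joint tongue between 0.26 and 0.44 rad and velocity of joint tongue between -0.05 and 0.05 rad/s and contact force between the fingers and coupler above 1 N and distance of each of oil_dropper_mid, grease_pot_mid, screwdriver_mid from where it was at the start of the episode below 0.02 m); the arm keeps its last pose, push and grip.
It fails at once if the oil bottle, grease pot or screwdriver is pushed more than 20 mm or the bottle or pot is tipped over (distance of any of oil_dropper_mid, grease_pot_mid, screwdriver_mid from where it was at the start of the episode above 0.02 m or angle between any of oil_dropper_mid, grease_pot_mid's own z axis and vertical above 0.5 rad).
It also fails if it takes over 35 s, if anything falls off the work surface, if the arm or the gripper's body presses on something with over 40 N, if the wrist force passes 120 N, or if a joint passes its speed limit or range.

## Robot

A 7-joint arm with a two-finger parallel gripper is mounted at the origin on a cart in front of the work surface, level with it; the furniture and walls round the work are solid. World frame = base frame: x ahead of the robot, y to its left, z up, the work surface at z = 0. Lengths are in m, angles in rad, forces in N, time in s.
With the tool pointing down it reaches from about 0.4 to 0.875 m from the base axis. Payload 6.5 kg.
Tool frame: the origin (TCP) lies at the centre of the arm's flange, where the gripper is bolted on; the fingertips stand 173 mm ahead of it and the grasp point (between the pads) lies 155 mm ahead of it; z points along the fingers, y is the line along which they close (so a half turn about z gives the same grasp; the last joint's range is limited). The gripper opens to 85 mm and grips with 20 to 120 N. Pads are 22 mm wide; open, the fingers measure 114 mm over their backs; the gripper's body (76 mm by 85 mm) begins 54 mm behind the grasp point. The pads swing forward as they close: fully open they stand 13 mm farther back than shut.
Start: joints at [-1.226, 0.536, -0.004, 1.538, 0.003, 1.067, -0.071], TCP at [0.26, 0.596, 0.405] pointing down, gripper open.
Joint ranges: [-2.7, 2.7], [-0.37, 2.16], [-1.27, 1.26], [0.24, 2.4], [-1.31, 4.45], [0.19, 1.91], [-2.76, 2.76]. Speed limits (rad/s): [2.39, 2.39, 3.14, 3.14, 3.14, 3.14, 3.14].

## Interface

Orientations are given as a rotation vector (axis times angle).
In Python, from bench import state, optics, job gives the robot as it stands.
- The arm moves only by the tool carry_out, never from a script. Its argument "targets" is a list of rows, each an object with "grip": the finger opening in cm, from 0 to 8.54; "xyz": the shift along the tool's x, y, z in cm, a list of three; "turn": the turn, a rotation vector about the tool's x, y, z in rad, a list of three. In form: [{"grip": grip, "xyz": [dx, dy, dz], "turn": [rx, ry, rz]}, ...]. A call has 1 to 8 rows; each row shifts and turns the commanded pose from where the row before left it, along the tool's axes as they then stand; what a row does not reach is not made up. A row lasts 1/12 s, in which the tool goes at most 41.7 mm and 7.16 degrees, less where a joint would pass 70% of its speed; a pose out of reach is approached as far as the arm can. A call with a gripper value outside its range is refused whole. The fingers move at their own pace and stop on an object; the grip force is fixed at half the most. Time passes only in rows, so rows that do not move let the fingers close. It gives the time, the measured TCP pose, the force, the opening and the grip force at its end, in the units of the state.
- state(): the state, without advancing time (a new reading comes with each control period).
- optics.camera(name): name is "scene" or "side" or "wrist"; returns a dict with "image" (420x560x3 uint8, blue, green, red), "range_z" (420x560 float32, m along the optical axis (not along the pixel's ray), 0 where there is no reading), "camera_matrix" (3x3 intrinsics, pixels), "R" (3x3) and "t" (3): a world point X has camera coordinates R X + t. Camera axes: x right, y down, z forward; pixel columns grow to the right and rows downward; lengths in m; the calibration is good to about 2 mm. A picture is of the moment at which its call begins.
- job.job_done(): hands the job in; it is judged then, once.
The state is a dict: "time": time; "joints": joint angles; "qvel": joint speeds; "joint_torque": joint torques, N m; "ee_pos": TCP position; "tool_rot": TCP orientation; "ft_force": force on the tool from outside, world axes, zero at the start; "ft_torque": the same for the moment, N m; "width": finger opening in m; "gripper_force": force on a finger pad.
Only numpy, scipy, OpenCV 4.12 (cv2) and the standard library are available. Lean on these libraries where they do the work, as an engineer would, in place of code of your own. Each camera call takes 0.05 s, during which the arm holds its last target. There are 200 camera calls.

## Working session

There is one attempt and no reset: what is moved stays moved. The work goes in short steps, Python scripts to look and compute and a tool call to move; the robot and the scene stay as the last step left them, time stands still between calls to the robot, and variables do not carry over. Pictures are saved under pics/ and viewed, at most 10 in all, crops included, and the job is handed in when it is done.

Besides the shell and the picture viewer there is one more tool, called after "Call:" in YAML: its name, and indented under it one key for each argument. carry_out: Moves the arm, as the interface text tells. Its arguments: {"type":"object","properties":{"targets":{"type":"array","items":{"type":"object","properties":{"grip":{"type":"number"},"xyz":{"type":"array","items":{"type":"number"}},"turn":{"type":"array","items":{"type":"number"}}}}}},"required":["targets"]}

```bash
mkdir -p pics; cat > h.py <<'E'
import numpy as np, cv2
from bench import state, optics, job
def cam(n):
    c=optics.camera(n); c['K']=np.array(c['camera_matrix']); c['R']=np.array(c['R']); c['t']=np.array(c['t']); return c
def pts(c):
    z=c['range_z']; v,u=np.indices(z.shape); K=c['K']
    P=np.stack([(u-K[0,2])/K[0,0]*z,(v-K[1,2])/K[1,1]*z,z],-1)
    return (P-c['t'])@c['R']
E
python3 - <<'E'
from h import *
s=state(); print(s['time'],s['ee_pos'],s['tool_rot'],s['width'])
for n in ('scene','side'):
    c=cam(n); cv2.imwrite(f'pics/{n}0.png',c['image'])
    P=pts(c); hsv=cv2.cvtColor(c['image'],cv2.COLOR_BGR2HSV)
    m={'red':((hsv[...,0]<6)|(hsv[...,0]>174))&(hsv[...,1]>150)&(hsv[...,2]>70),'blue':(abs(hsv[...,0].astype(int)-112)<14)&(hsv[...,1]>120)}
    for k,a in m.items():
        a=a&(c['range_z']>0); nn,l,st,ce=cv2.connectedComponentsWithStats(a.astype(np.uint8))
        for i in range(1,nn):
            if st[i,4]>40: q=P[l==i]; print(n,k,st[i],np.percentile(q,[3,50,97],axis=0).round(3).tolist())
E
```

```text
0.0 [0.25941678 0.59562442 0.40379998] [-6.40594466e-01 -3.07531023e+00  2.74414807e-03] 0.08564538359354185
scene red [401 213  13   9  85] [[0.752, -0.253, 0.186], [0.764, -0.241, 0.188], [0.776, -0.229, 0.19]]
scene red [501 312  27  22 283] [[0.799, -0.542, 0.029], [0.815, -0.521, 0.036], [0.848, -0.495, 0.039]]
scene blue [232 123  52  47 912] [[0.743, 0.2, 0.057], [0.772, 0.319, 0.097], [0.808, 0.409, 0.14]]
scene blue [218 207  76  25 665] [[0.476, 0.021, 0.091], [0.542, 0.062, 0.094], [0.648, 0.103, 0.104]]
scene blue [509 305  23  13  74] [[0.862, -0.53, 0.013], [0.869, -0.518, 0.025], [0.885, -0.491, 0.032]]
side red [319  84  22   5  70] [[0.615, -1.194, 0.003], [0.653, -1.159, 0.011], [0.704, -1.122, 0.014]]
side red [257  86  10  17  43] [[0.832, -0.655, 0.114], [0.851, -0.649, 0.144], [0.863, -0.644, 0.16]]
side red [311 225  11   7  45] [[0.51, 0.125, 0.159], [0.519, 0.132, 0.162], [0.528, 0.138, 0.163]]
side blue [90  0 34  5 60] [[1.823, -1.57, 0.264], [1.928, -1.426, 0.281], [2.009, -1.414, 0.288]]
side blue [342  93  20   5  42] [[0.506, -1.064, 0.015], [0.543, -1.046, 0.019], [0.589, -1.031, 0.024]]
side blue [262 214  48  26 376] [[0.546, 0.021, 0.091], [0.599, 0.047, 0.094], [0.653, 0.078, 0.096]]
side blue [321 233  21  19 249] [[0.473, 0.066, 0.095], [0.493, 0.093, 0.098], [0.51, 0.114, 0.105]]
side blue [ 132  255   71  111 2663] [[0.743, 0.194, 0.056], [0.771, 0.348, 0.075], [0.795, 0.411, 0.138]]
```

View pics/scene0.png

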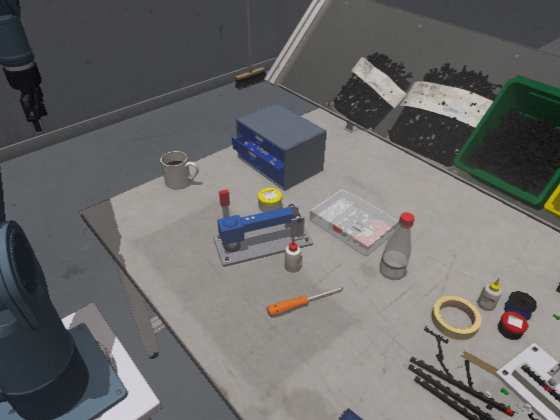

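View pics/side0.png

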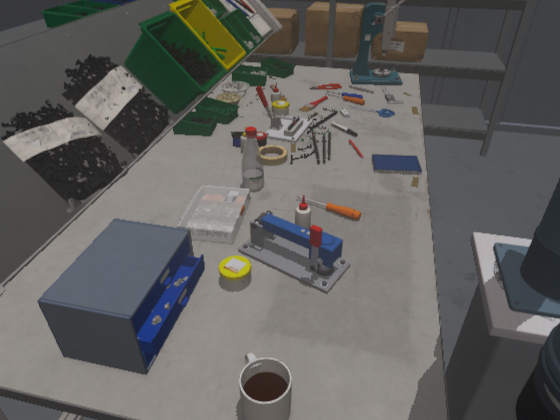

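The scene view shows the stand around (263,235), with the red handle at (224,198). In the side view the handle is at (316,236), the pot at (236,268) and the bottle at (303,215). Next I'll measure the yaw and the handle position.

```bash
python3 - <<'E'
from h import *
for n,box,hb in (('scene',(205,195,320,270),(214,185,236,215)),('side',(235,205,350,290),(305,222,328,250))):
    c=cam(n); P=pts(c); hsv=cv2.cvtColor(c['image'],cv2.COLOR_BGR2HSV); H=hsv[...,0].astype(int)
    B=np.zeros(H.shape,bool); B[box[1]:box[3],box[0]:box[2]]=1
    b=(abs(H-112)<14)&(hsv[...,1]>110)&B&(c['range_z']>0)
    q=P[b]; t=q[(q[:,2]>.087)&(q[:,2]<.099)]
    r=cv2.minAreaRect((t[:,:2]*1000).astype(np.float32)); print(n,'tube',r)
    t=q[(q[:,2]>.101)&(q[:,2]<.108)]; print(' headtop',len(t),t.mean(0) if len(t) else '')
    if len(t)>5: print(cv2.minAreaRect((t[:,:2]*1000).astype(np.float32)))
    # plate
    g=B&(hsv[...,1]<70)&(abs(P[...,2]-.010)<.003); 
    nn,l,st,ce=cv2.connectedComponentsWithStats(g.astype(np.uint8)); i=1+st[1:,4].argmax(); t=P[g]
    print(' plate',len(t),cv2.minAreaRect((t[:,:2]*1000).astype(np.float32)))
    B[:]=0; B[hb[1]:hb[3],hb[0]:hb[2]]=1
    m=((H<8)|(H>172))&(hsv[...,1]>120)&B
    print(' red',m.sum(), [x.tolist() for x in (np.argwhere(m).min(0),np.argwhere(m).max(0))])
    q=P[m&(c['range_z']>0)]; print(np.percentile(q,[3,50,97],axis=0).round(4).tolist())
    t=q[(q[:,2]>.155)&(q[:,2]<.168)]; print(' top',len(t),t.mean(0),np.percentile(t,[2,98],axis=0).round(4).tolist())
    for k,f in (('yel',(abs(H-28)<6)&(hsv[...,1]>150)),('orange',(abs(H-12)<4)&(hsv[...,1]>150))):
        nn,l,st,ce=cv2.connectedComponentsWithStats(f.astype(np.uint8))
        for i in range(1,nn):
            if st[i,4]>150: x=P[l==i]; x=np.median(x,0); print(' ',k,st[i],x.round(3))
E
```

```text
scene tube ((565.0397338867188, 58.401283264160156), (50.253692626953125, 194.4202880859375), 68.53521728515625)
 headtop 78 [0.50111464 0.08232098 0.10333565]
((501.3320617675781, 83.83704376220703), (31.172687530517578, 32.74919509887695), 81.18746948242188)
 plate 1715 ((594.2496337890625, 56.617218017578125), (273.49591064453125, 249.34767150878906), 25.2574405670166)
 red 126 [[190, 219], [205, 228]]
[[0.5081, 0.1194, 0.1224], [0.5162, 0.1244, 0.1451], [0.5268, 0.1343, 0.1628]]
 top 39 [0.51770989 0.12607873 0.15997561] [[0.5085, 0.1194, 0.1553], [0.5275, 0.135, 0.1638]]
  yel [544 183  16  37 328] [ 0.917 -0.457  0.281]
  yel [258 188  24  17 218] [0.681 0.145 0.045]
  orange [268 296  40  19 366] [ 0.478 -0.158  0.022]
side tube ((567.305419921875, 59.397056579589844), (47.171714782714844, 198.6472625732422), 67.77957916259766)
 headtop 95 [0.49885129 0.08855397 0.10373182]
((497.6502380371094, 86.68909454345703), (26.666988372802734, 28.899921417236328), 12.599884033203125)
 plate 2200 ((587.361083984375, 2.911773681640625), (297.8162536621094, 322.5701599121094), 12.698976516723633)
 red 204 [[225, 310], [246, 321]]
[[0.5089, 0.1249, 0.1233], [0.519, 0.1363, 0.1465], [0.5298, 0.1404, 0.1622]]
 top 68 [0.5186455  0.13316421 0.16015707] [[0.5088, 0.1243, 0.1557], [0.5289, 0.1402, 0.1628]]
  yel [ 169    0   77   71 2071] [ 1.013 -0.633  0.357]
  yel [219 256  32  24 391] [0.685 0.17  0.046]
  orange [326 203  34  15 221] [ 0.481 -0.147  0.022]
```

```bash
cat >> h.py <<'E'
from scipy.spatial.transform import Rotation as Ro
YAW=np.deg2rad(-21.9)
def togo(p, tilt=0.):
    s=state(); R=Ro.from_rotvec(s['tool_rot'])
    xs=np.array([np.cos(YAW),np.sin(YAW),0]); ys=np.array([-xs[1],xs[0],0])
    T=Ro.from_rotvec(tilt*ys)*Ro.from_matrix(np.stack([-xs,ys,[0,0,-1]],1))
    print('t',s['time'],'d cm',(R.inv().apply(np.array(p)-s['ee_pos'])*100).round(2),'turn',(R.inv()*T).as_rotvec().round(4),'F',np.round(s['ft_force'],1),'w',s['width'],'ee',s['ee_pos'])
E
python3 -c "
from h import *
togo([.518,.130,.395])"
```

```text
t 0.2 d cm [-42.3  -32.38   0.95] turn [-0.001   0.     -0.0286] F [-0.1  0.6 -0.2] w 0.08535971479702692 ee [0.25950121 0.59574297 0.40417759]
```

Call:
carry_out:
  targets:
    - {"grip": 8.5, "xyz": [-1.3, -1.0, 0], "turn": [0, 0, 0]}
    - {"grip": 8.5, "xyz": [-2.6, -2.0, 0], "turn": [0, 0, 0]}
    - {"grip": 8.5, "xyz": [-2.6, -2.0, 0], "turn": [0, 0, 0]}
    - {"grip": 8.5, "xyz": [-2.6, -2.0, 0], "turn": [0, 0, 0]}
    - {"grip": 8.5, "xyz": [-2.6, -2.0, 0], "turn": [0, 0, 0]}
    - {"grip": 8.5, "xyz": [-2.6, -2.0, 0], "turn": [0, 0, 0]}
    - {"grip": 8.5, "xyz": [-2.6, -2.0, 0], "turn": [0, 0, 0]}
    - {"grip": 8.5, "xyz": [-2.6, -2.0, 0], "turn": [0, 0, 0]}

```text
time: 0.87
ee_pos: [0.3789, 0.379, 0.4047]
tool_rot: [-0.641, -3.076, 0.0]
ft_force: [1.4, 0.3, 0.1]
width: 0.0848
gripper_force: 0.0
```

Call:
carry_out:
  targets:
    - {"grip": 8.5, "xyz": [-2.6, -2.0, 0], "turn": [0, 0, 0]}
    - {"grip": 8.5, "xyz": [-2.6, -2.0, 0], "turn": [0, 0, 0]}
    - {"grip": 8.5, "xyz": [-2.6, -2.0, 0], "turn": [0, 0, 0]}
    - {"grip": 8.5, "xyz": [-2.6, -2.0, 0], "turn": [0, 0, 0]}
    - {"grip": 8.5, "xyz": [-2.6, -2.0, 0], "turn": [0, 0, 0]}
    - {"grip": 8.5, "xyz": [-2.6, -2.0, 0], "turn": [0, 0, 0]}
    - {"grip": 8.5, "xyz": [-2.6, -2.0, 0], "turn": [0, 0, 0]}
    - {"grip": 8.5, "xyz": [-1.3, -1.0, 0], "turn": [0, 0, 0]}

```text
time: 1.53
ee_pos: [0.4989, 0.1609, 0.4048]
tool_rot: [0.648, 3.073, -0.002]
ft_force: [0.6, -0.6, 0.7]
width: 0.0852
gripper_force: 0.0
```

```bash
python3 -c "
from h import *
togo([.518,.130,.395])
c=cam('wrist'); cv2.imwrite('pics/w1.png',c['image']); P=pts(c); hsv=cv2.cvtColor(c['image'],cv2.COLOR_BGR2HSV);H=hsv[...,0]
m=((H<8)|(H>172))&(hsv[...,1]>120)&(c['range_z']>0)&(P[...,2]>.11)&(P[...,2]<.17)&(abs(P[...,0]-.518)<.06)&(abs(P[...,1]-.13)<.06)
q=P[m];t=q[q[:,2]>.157];print(len(q),len(t),t.mean(0),cv2.minAreaRect((t[:,:2]*1000).astype(np.float32)))
togo([.518,.130,.395])
"
```

```text
t 1.5333 d cm [-2.99 -2.05  0.99] turn [-0.0012  0.0016 -0.0332] F [ 0.6 -0.6  0.7] w 0.08517585372046366 ee [0.49889529 0.16085923 0.40484104]
707 387 [0.5176465  0.13014854 0.15971955] ((518.0662231445312, 129.90493774414062), (13.258524894714355, 22.452491760253906), 68.40260314941406)
t 1.5833 d cm [-2.84 -1.91  1.  ] turn [-0.0019  0.0026 -0.0361] F [ 1.1 -3.   1.5] w 0.08519050561716479 ee [0.49979022 0.15900747 0.40486572]
```

The wrist camera confirms the handle top at (0.518, 0.130, 0.160), 13 x 22 mm, with yaw −21.6°.

Call:
carry_out:
  targets:
    - {"grip": 8.5, "xyz": [-1.4, -1.0, 0], "turn": [0, 0, -0.017]}
    - {"grip": 8.5, "xyz": [-1.4, -0.9, 0.5], "turn": [0, 0, -0.017]}
    - {"grip": 8.5, "xyz": [0, 0, 0.5], "turn": [0, 0, 0]}
    - {"grip": 8.5, "xyz": [0, 0, 0], "turn": [0, 0, 0]}
    - {"grip": 8.5, "xyz": [0, 0, 0], "turn": [0, 0, 0]}

```text
time: 2.0
ee_pos: [0.515, 0.1376, 0.3943]
tool_rot: [-0.587, -3.085, 0.0]
ft_force: [-0.5, 0.3, -0.1]
width: 0.0852
gripper_force: 0.0
```

```bash
python3 -c "
from h import *
togo([.518,.130,.2955])"
```

```text
t 2.0 d cm [-0.57 -0.59  9.88] turn [-0.0003 -0.0014  0.0059] F [-0.5  0.3 -0.1] w 0.0852084774235149 ee [0.51502438 0.13759968 0.39427266]
```

Call:
carry_out:
  targets:
    - {"grip": 8.5, "xyz": [-0.3, -0.3, 1.0], "turn": [0, 0, 0]}
    - {"grip": 8.5, "xyz": [-0.3, -0.3, 1.5], "turn": [0, 0, 0]}
    - {"grip": 8.5, "xyz": [0, 0, 1.5], "turn": [0, 0, 0]}
    - {"grip": 8.5, "xyz": [0, 0, 1.5], "turn": [0, 0, 0]}
    - {"grip": 8.5, "xyz": [0, 0, 1.5], "turn": [0, 0, 0]}
    - {"grip": 8.5, "xyz": [0, 0, 1.5], "turn": [0, 0, 0]}
    - {"grip": 8.5, "xyz": [0, 0, 1.3], "turn": [0, 0, 0]}
    - {"grip": 8.5, "xyz": [0, 0, 0], "turn": [0, 0, 0]}

```text
time: 2.67
ee_pos: [0.5175, 0.1293, 0.294]
tool_rot: [-0.586, -3.082, 0.003]
ft_force: [-1.0, -0.1, -0.1]
width: 0.0852
gripper_force: 0.0
```

```bash
python3 -c "
from h import *
togo([.518,.130,.2955])"
```

```text
t 2.6667 d cm [-0.02  0.08 -0.15] turn [-0.0028 -0.0037  0.0068] F [-1.  -0.1 -0.1] w 0.08522726355433331 ee [0.51753674 0.12933368 0.2940004 ]
```

Call:
carry_out:
  targets:
    - {"grip": 4, "xyz": [0, 0.08, -0.1], "turn": [0, 0, 0]}
    - {"grip": 1, "xyz": [0, 0, 0], "turn": [0, 0, 0]}
    - {"grip": 0.5, "xyz": [0, 0, 0], "turn": [0, 0, 0]}
    - {"grip": 0.5, "xyz": [0, 0, 0], "turn": [0, 0, 0]}
    - {"grip": 0.5, "xyz": [0, 0, 0], "turn": [0, 0, 0]}
    - {"grip": 0.5, "xyz": [0, 0, 0], "turn": [0, 0, 0]}
    - {"grip": 0.5, "xyz": [0, 0, 0], "turn": [0, 0, 0]}
    - {"grip": 0.5, "xyz": [0, 0, 0], "turn": [0, 0, 0]}

```text
time: 3.33
ee_pos: [0.5194, 0.1294, 0.2982]
tool_rot: [0.589, 3.086, -0.0]
ft_force: [-2.2, -1.7, 5.8]
width: 0.0131
gripper_force: 58.5
```

```bash
python3 -c "
from h import *
togo([.518,.130,.2955]); print(state()['gripper_force'])"
```

```text
t 3.3333 d cm [0.16 0.01 0.27] turn [-0.      0.0003  0.0051] F [-2.2 -1.7  5.8] w 0.01312688391597757 ee [0.51941714 0.12935396 0.2982389 ]
58.53992164134979
```

Call:
carry_out:
  targets:
    - {"grip": 0.5, "xyz": [0, 0.2, 0], "turn": [0, 0, 0]}
    - {"grip": 0.5, "xyz": [0, 0.3, 0], "turn": [0, 0, 0]}
    - {"grip": 0.5, "xyz": [0, 0.3, 0], "turn": [0, 0, 0]}
    - {"grip": 0.5, "xyz": [0, 0.3, 0], "turn": [0, 0, 0]}
    - {"grip": 0.5, "xyz": [0, 0.1, 0], "turn": [0, 0, 0]}
    - {"grip": 0.5, "xyz": [0, 0, 0], "turn": [0, 0, 0]}
    - {"grip": 0.5, "xyz": [0, 0, 0], "turn": [0, 0, 0]}

```text
time: 3.92
ee_pos: [0.5235, 0.1393, 0.2982]
tool_rot: [-0.59, -3.085, 0.004]
ft_force: [-4.4, -5.1, 9.9]
width: 0.0136
gripper_force: 59.1
```

```bash
python3 -c "
from h import *
togo([.518+.012*.373,.130+.012*.928,.2982]); c=cam('side'); im=c['image'][190:300,230:370]; cv2.imwrite('pics/s2.png',cv2.resize(im,None,fx=4,fy=4))
P=pts(c);hsv=cv2.cvtColor(c['image'],cv2.COLOR_BGR2HSV);H=hsv[...,0]
m=((H<8)|(H>172))&(hsv[...,1]>120)&(c['range_z']>0)&(P[...,2]>.11)&(P[...,2]<.17)&(abs(P[...,0]-.518)<.06)&(abs(P[...,1]-.13)<.06)
print(m.sum(),P[m].mean(0),np.percentile(P[m],[3,50,97],axis=0))"
```

```text
t 3.9167 d cm [0.16 0.13 0.  ] turn [-0.0024 -0.0005  0.0043] F [-4.4 -5.1  9.9] w 0.013551552563767423 ee [0.52348467 0.13928728 0.29820547]
39 [0.51349071 0.14530141 0.14494656] [[0.51145998 0.13727745 0.12186167]
 [0.51332463 0.14564965 0.14580826]
 [0.51615722 0.14883058 0.16171978]]
```

View pics/s2.png

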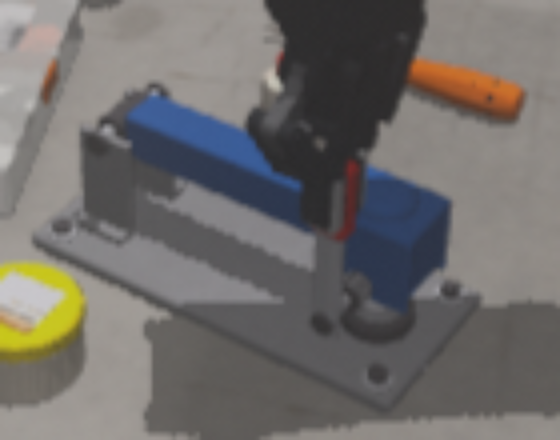

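The side crop shows the fingers gripping the red paddle at crop (345,200). The tongue is still down and the paddle has moved about 10.7 mm outward, consistent with a spring force of about 6.7 N. I'll add a little more pull, then lift along the arc.

Call:
carry_out:
  targets:
    - {"grip": 0.5, "xyz": [0, 0.15, 0], "turn": [0, 0, 0]}
    - {"grip": 0.5, "xyz": [0, 0, 0], "turn": [0, 0, 0]}
    - {"grip": 0.5, "xyz": [-0.39, 0, -0.3], "turn": [0, 0.0175, 0]}
    - {"grip": 0.5, "xyz": [-0.78, 0, -0.6], "turn": [0, 0.035, 0]}
    - {"grip": 0.5, "xyz": [-0.78, 0, -0.6], "turn": [0, 0.035, 0]}
    - {"grip": 0.5, "xyz": [-0.39, 0, -0.3], "turn": [0, 0.0175, 0]}
    - {"grip": 0.5, "xyz": [0, 0, 0], "turn": [0, 0, 0]}

```text
time: 4.55
ee_pos: [0.5461, 0.131, 0.3142]
tool_rot: [-0.571, -2.98, -0.025]
ft_force: [-5.9, -5.6, -1.1]
width: 0.0134
gripper_force: 59.2
```

```bash
cat > chk.py <<'E'
from h import *
s=state(); R=Ro.from_rotvec(s['tool_rot']); g=s['ee_pos']+R.apply([0,0,.155])
xs=np.array([np.cos(YAW),np.sin(YAW),0]); ys=np.array([-xs[1],xs[0],0])
piv=np.array([.518,.130,0])-.048*ys+.175*xs+[0,0,.078]
d=g-piv; print('grasp rel pivot',d@xs,d@ys,d[2],'tongue est',np.arctan2(d[2],-d@xs)-np.arctan2(.0645,.175),'tilt',np.arcsin(-R.apply([0,0,1])@xs),'F',s['ft_force'],'w',s['width'],'j',np.round(s['joints'],2))
c=cam('side'); im=c['image']; P=pts(c);hsv=cv2.cvtColor(im,cv2.COLOR_BGR2HSV)
b=(abs(hsv[...,0].astype(int)-112)<14)&(hsv[...,1]>110)&(c['range_z']>0)
q=P[b]-piv; a=np.stack([q@xs,q@ys,q[:,2]],1)
a=a[(a[:,0]<-.03)&(a[:,0]>-.145)&(abs(a[:,1])<.012)&(abs(a[:,2])<.15)]
for _ in range(3):
    p=np.polyfit(a[:,0],a[:,2],1); e=a[:,2]-np.polyval(p,a[:,0]); a=a[abs(e)<.004]
print(len(a),'tube top slope angle',np.arctan(-p[0]))
cv2.imwrite('pics/s_%d.png'%(s['time']*100),cv2.resize(im[150:300,220:380],None,fx=4,fy=4))
E
python3 chk.py
```

```text
grasp rel pivot -0.1661265391385084 0.05869870943230619 0.0821270898380669 tongue est 0.10600639601671824 tilt 0.10878745338886173 F [-5.91293171 -5.57441047 -1.11411997] w 0.013372544535173206 j [-0.38  0.53  0.11  1.82 -0.15  0.9   1.01]
163 tube top slope angle 0.0985431266530572
```

Tongue is rising (about 0.10 rad). Continuing to about 0.35.

Call:
carry_out:
  targets:
    - {"grip": 0.5, "xyz": [-0.39, 0, -0.3], "turn": [0, 0.0175, 0]}
    - {"grip": 0.5, "xyz": [-0.78, 0, -0.6], "turn": [0, 0.035, 0]}
    - {"grip": 0.5, "xyz": [-0.78, 0, -0.6], "turn": [0, 0.035, 0]}
    - {"grip": 0.5, "xyz": [-0.78, 0, -0.6], "turn": [0, 0.035, 0]}
    - {"grip": 0.5, "xyz": [-0.78, 0, -0.6], "turn": [0, 0.035, 0]}
    - {"grip": 0.5, "xyz": [-0.78, 0, -0.6], "turn": [0, 0.035, 0]}
    - {"grip": 0.5, "xyz": [-0.78, 0, -0.6], "turn": [0, 0.035, 0]}
    - {"grip": 0.5, "xyz": [-0.39, 0, -0.3], "turn": [0, 0.0175, 0]}

```text
time: 5.27
ee_pos: [0.6037, 0.1083, 0.3436]
tool_rot: [-0.525, -2.74, -0.088]
ft_force: [-6.9, -4.6, -0.7]
width: 0.0135
gripper_force: 59.1
```

Call:
carry_out:
  targets:
    - {"grip": 0.5, "xyz": [0, 0, 0], "turn": [0, 0, 0]}
    - {"grip": 0.5, "xyz": [0, 0, 0], "turn": [0, 0, 0]}
    - {"grip": 0.5, "xyz": [0, 0, 0], "turn": [0, 0, 0]}
    - {"grip": 0.5, "xyz": [0, 0, 0], "turn": [0, 0, 0]}

```text
time: 5.6
ee_pos: [0.6031, 0.1089, 0.3433]
tool_rot: [-0.524, -2.743, -0.087]
ft_force: [-5.6, -4.4, 0.6]
width: 0.0131
gripper_force: 59.1
```

```bash
python3 chk.py; ls pics
```

```text
grasp rel pivot -0.1417325924554826 0.05916960386571191 0.11990751584135863 tongue est 0.3490516501365947 tilt 0.35318063905355007 F [-5.59338022 -4.37590702  0.64763267] w 0.013067275455037192 j [-0.26  0.63  0.08  1.57 -0.24  1.26  1.12]
118 tube top slope angle 0.3602021047524153
s2.png
s_455.png
s_560.png
scene0.png
side0.png
w1.png
```

View pics/s_560.png

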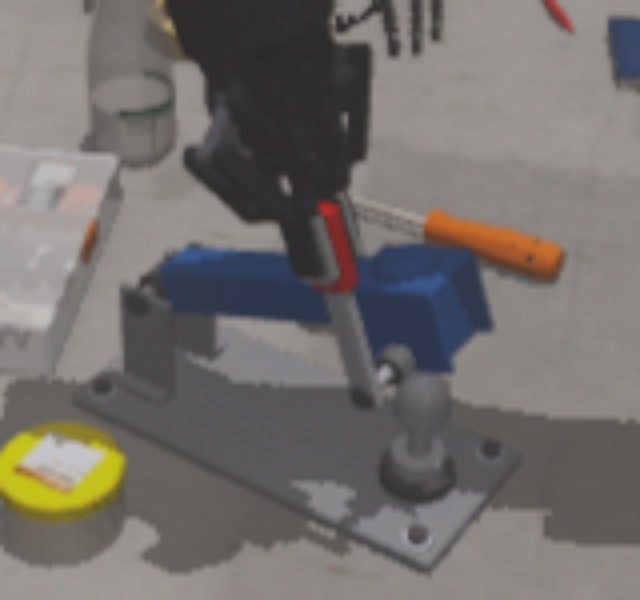

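The picture shows the coupler raised off the bare ball at (425,400), with the red paddle still held at (335,245). The pot and screwdriver have not moved.

```bash
python3 -c "
from bench import job
print(job.job_done())"
```

```text
the job is handed in; nothing more can be done
None
```

I pulled the latch clear and raised the tongue to about 0.35 rad (20°), where the gripper still holds it by the latch handle. The pot and screwdriver look unmoved, though the bottle was hidden in the last picture; I handed the job in at about 5.7 s and no verdict was returned.

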